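Halved beetroot through the scrap flap

TASK

Push the self-closing flap of the prep station open with one finger and, while that finger holds it open, push the halved beetroot that lies on the board in front of it through the doorway with the other finger, so that it drops into the scrap pan. Slide it along the board: do not pick it up, squeeze it or shove the flap open with it. Then draw the hand out so that the flap swings fully shut, and leave everything else where it stands.

Things in the scene. Friction and masses are not known exactly. Their poses are not given: they have to be found in the camera images.
- station: fixed prep station: white board (top 60 mm above the worktop, x -248 to +6 mm, y -160 to +160 mm) joined to a sunken steel scrap pan, a splash upstand between them. Origin: on the worktop under the middle of the doorway in the upstand. x: level, from the board through the doorway into the pan; y: along the upstand; z: up
- doorway (a point): middle of the doorway at board height (60 mm above the station's origin). The steel upstand, 8 mm thick at station x = 0, rises 45 mm over the board (50 mm with its rolled edge); the doorway is 120 mm wide (y -60 to +60 mm), open at the top, filled by the flap
- pan (a point): middle of the scrap pan's floor, at station (93, 0, 6 mm). Steel pan, open on top, inside x 6 to 180 mm, y -154 to +154 mm; the board ends at x = 6 mm in a straight drop of 54 mm to the floor; outer rim about level with the board (highest 64 mm)
- flap (a joint): flap angle in rad: 0 shut across the doorway, up to 1.4 swung into the pan side (opens only that way, towards station +x). Upright black plastic plate 117 mm long, 4 mm thick, 4 to 46 mm above the board; upright hinge at station (0, +60 mm). A spring shuts it, 0.10 N m shut to 0.21 N m fully open, damped: shuts within about a second
- flap_edge (a point): middle of the flap's free upright edge, 117 mm from the hinge, 23.5 mm above the board; shut, it lies at station (0, -57 mm)
- beet_mid (a point): centre (half-way up) of the halved beetroot: a dark red dome with its flat cut face down on the board, 49 mm across at its widest (9 mm up), 27 mm high, about 50 g, 110 to 170 mm before the doorway and up to 35 mm to either side of its middle. It slides when pushed low down; z up while it lies flat
- ramekin: small white china bowl (ramekin), 60 mm across, 34 mm high, on the board beside the upstand on the hinge side of the doorway; leave alone. Origin: centre of its underside
- whole_beet: whole unpeeled beetroot, 54 mm across, 58 mm high with its stub, on the board near the corner opposite the ramekin; leave alone. Origin: centre of its underside
- bowl: steel mixing bowl on the worktop, 170 mm across, 75 mm high; leave alone. Origin: centre of its underside
- mug: blue mug on the worktop, 80 mm across, 90 mm high; leave alone. Origin: centre of its underside
- jar: glass jar with lid on the worktop, 70 mm across, 100 mm high; leave alone. Origin: centre of its underside
- spoon: wooden spoon lying on the worktop; leave alone. Origin: on its underside
Things that resemble listed ones, but are neither listed nor needed, are in the scene too. Leave any blue or green look-alike of the part that bears beet_mid alone.

How it is judged:
On the way, in this order (a step that is already met when the one before it is completed fails the run):
1. a finger pushes the flap open (over 0.4 rad) while the halved beetroot is still on the board, short of the doorway (value of joint flap above 0.4 rad and contact force between the fingers and flap above 0.2 N and x of beet_mid in the frame of station below -0.02 m), for 0.05 s.
2. the halved beetroot goes through the doorway while a finger holds the flap open (over 0.4 rad) (value of joint flap above 0.4 rad and contact force between the fingers and flap above 0.2 N and x of beet_mid in the frame of station between 0 and 0.18 m and y of beet_mid in the frame of station between -0.154 and 0.154 m), for 0.05 s.
At the end, for the whole second after the job is handed in: the halved beetroot lies at rest in the scrap pan (its centre within the pan's walls and under 45 mm above the worktop) and the flap is shut (under 0.06 rad) (x of beet_mid in the frame of station between 0.006 and 0.18 m and y of beet_mid in the frame of station between -0.154 and 0.154 m and z of beet_mid in the frame of station below 0.045 m and linear speed of beet below 0.03 m/s and value of joint flap below 0.06 rad); the robot touches nothing.
It fails at once if the halved beetroot is lifted (its centre over 30 mm above the board; it starts at 13.5 mm) (z of beet_mid in the frame of station above 0.09 m).
It fails at once if the halved beetroot is squeezed or pressed (over 8 N from the fingers) (contact force between the fingers and beet above 8 N).
It fails at once if the flap is shoved with the beetroot (over 1 N between them) (contact force between beet and flap above 1 N).
It fails at once if something else is disturbed (moved over 20 mm) (distance of any of ramekin, whole_beet, bowl, mug, jar, spoon from where it was at the start of the episode above 0.02 m).
It also fails if it takes over 38 s, if anything falls off the work surface, if the arm or the gripper's body presses on something with over 40 N, if the wrist force passes 120 N, or if a joint passes its speed limit or range.

ROBOT

A 6-joint arm with a two-finger parallel gripper is mounted at the origin on the work surface. World frame = base frame: x ahead of the robot, y to its left, z up, the work surface at z = 0. Lengths are in m, angles in rad, forces in N, time in s.
With the tool pointing down it reaches from about 0.3 to 0.75 m from the base axis. Payload 8.5 kg.
Tool frame: the origin (TCP) lies at the very end of the fingers, on their centre line; the grasp point (between the pads) lies 19 mm behind it (r.tcp_to_grasp is the distance from the TCP to the grasp point, in m); z points along the fingers, x is the direction in which the jaws open and shut, and the axes are right-handed (so a half turn about z gives the same grasp; the last joint's range is limited). The gripper opens to 88 mm and grips with 3 to 60 N. Pads are 18 mm wide; open, the fingers measure 123 mm over their backs; the gripper's body (75 mm by 187 mm) begins 45 mm behind the grasp point.
Start: joints at [1.06, 0.381, 1.297, -0, 1.464, -0.215], TCP at [0.16, 0.526, 0.239] pointing down, gripper open.
Joint ranges: [-3.11, 3.11], [-0.89, 2.33], [0.22, 2.48], [-1.42, 4.56], [0.17, 2.85], [-2.88, 2.88]. Speed limits (rad/s): [2.39, 2.39, 3.14, 3.14, 3.14, 3.14].

INTERFACE

Orientations are given as a unit quaternion [x, y, z, w].
In Python, from station import r gives the robot as it stands.
- The arm moves only by the shell command python3 -m crank 'ROWS'. ROWS is JSON, one flat list of numbers, 5 for each row, row after row: the finger opening in mm, from 0 to 88.1, then the shift along the tool's x, y, z as a fraction of full scale, then the turn about the tool's z as a fraction of full scale. A call has 1 to 8 rows; each row shifts and turns the commanded pose from where the row before left it, along the tool's axes as they then stand; what a row does not reach is not made up. Full scale, the value 1, is 30 cm for a shift and 0.5 rad for a turn. A row lasts 1/12 s, in which the tool goes at most 41.7 mm and 7.16 degrees, less where a joint would pass 70% of its speed; a pose out of reach is approached as far as the arm can. A call with a number of a shift or a turn outside -1 to 1 is refused whole. A call with a gripper value outside its range is refused whole. The fingers move at their own pace and stop on an object; the grip force is fixed at half the most. Time passes only in rows, so rows that do not move let the fingers close. It gives the time, the measured TCP pose, the force and the opening at its end, in the units of the state.
- r.sense(): the state, without advancing time (a new reading comes with each control period).
- r.get_image(name): name is "side" or "top"; returns (picture, depth): 420x560x3 uint8, blue, green, red; 420x560 float32, m along the optical axis (not along the pixel's ray), 0 where there is no reading.
- r.camera_model(name): a dict with "fovy" (degrees; the focal length in pixels is half the picture's height over the tangent of half this angle, whatever the lens; pixels are square), "cx", "cy" (the principal point, pixels), "camera_from_world" (4x4, takes a point from world to camera coordinates). Camera axes: x right, y down, z forward; pixel columns grow to the right and rows downward; lengths in m; the calibration is good to about 2 mm. A picture is of the moment at which its call begins. camera_model takes no time and is no camera call.
- r.sign_off(): hands the job in, once; it reports no verdict.
Trained networks look in the newest picture that a camera, given by its name, has taken for a name from the list of things; names that differ only in an ending like _2 or _b are one class to them, and where a whole thing is asked for, a point or a joint stands for the part that bears it (a point fixed in the world has none). Each returns a list of dicts, best first, with "score" (0 to 1); they miss things now and then, are a little off and sometimes report something else, mostly with a low value. They report only what shows in the picture. A call takes as long as a camera call. They do not tell look-alikes from the thing itself.
- r.cut_out(camera, label): "mask" (420x560 bool, what is visible of it) and "uv" ([column, row] in pixels, amid what is visible of it).
- r.landmark_of(camera, label): "uv" ([column, row] in pixels: a listed point, or the origin of a listed thing).
The state is a dict: "time": time; "joint_pos": joint angles; "joint_velocities": joint speeds; "joint_torque": joint torques, N m; "eef_pos": TCP position; "ee_rot": TCP orientation; "wrist_force": force on the tool from outside, world axes, zero at the start; "ft_torque": the same for the moment, N m; "finger_gap": finger opening in m.
Only numpy, scipy, OpenCV 4.12 (cv2) and the standard library are available. Lean on these libraries where they do the work, as an engineer would, in place of code of your own. Each camera call takes 0.05 s, during which the arm holds its last target. There are 200 camera calls.

## Working session

There is one attempt and no reset: what is moved stays moved. The work goes in short steps, Python scripts to look and compute and a shell command to move; the robot and the scene stay as the last step left them, time stands still between calls to the robot, and variables do not carry over. Pictures are saved under pics/ and viewed, about 8 in all and at most 12, crops included, and the job is handed in when it is done.

```bash
mkdir -p pics; cat > h.py <<'E'
import numpy as np, cv2
from station import r
def ray(cam,uv):
    m=r.camera_model(cam); T=np.linalg.inv(m["camera_from_world"]); f=210/np.tan(np.radians(m["fovy"])/2)
    d=np.array([(uv[0]-m["cx"])/f,(uv[1]-m["cy"])/f,1.0]); return T[:3,3],T[:3,:3]@d
def at_z(cam,uv,z):
    o,d=ray(cam,uv); return o+d*(z-o[2])/d[2]
def at_d(cam,uv,dep):
    o,d=ray(cam,uv); return o+d*dep
E
python3 - <<'E'
from h import *
s=r.sense(); print(s["time"],s["eef_pos"],s["ee_rot"],s["finger_gap"],s["wrist_force"])
ims=[]
for c in("top","side"):
    m=r.camera_model(c); print(c,m["fovy"],m["cx"],m["cy"],np.linalg.inv(m["camera_from_world"]).round(3).tolist())
    im,d=r.get_image(c); cv2.imwrite(f"pics/{c}0.png",im)
    np.save(f"pics/{c}d0.npy",d)
    for l in["station","doorway","pan","flap","flap_edge","beet_mid","ramekin","whole_beet"]:
        for e in r.landmark_of(c,l)[:3] if l!="flap" else []:
            u=e["uv"];z={"station":0,"doorway":.06,"pan":.006,"flap_edge":.0835,"beet_mid":.0735}.get(l,.06)
            print(c,l,round(e["score"],2),np.round(u,1),at_z(c,u,z).round(4))
E
```

```text
0.0 [0.16018676 0.52585655 0.23815012] [ 8.03578827e-01  5.95197890e-01 -6.66974342e-04  3.08425748e-04] 0.08815619370149158 [-0.1681073  -0.93516167 -0.69203521]
top 43.70329183357466 282.7644898551944 204.9519088146696 [[-0.019, -0.983, 0.183, 0.241], [-1.0, 0.018, -0.01, 0.021], [0.007, -0.183, -0.983, 1.623], [0.0, 0.0, 0.0, 1.0]]
top station 0.56 [282.1 216.1] [0.5074 0.007  0.    ]
top doorway 0.8 [280.7 211.4] [0.512  0.0115 0.06  ]
top doorway 0.7 [420.7 209.9] [ 0.5089 -0.4136  0.06  ]
top doorway 0.28 [282.9 216.6] [0.496  0.0051 0.06  ]
top pan 0.79 [252.2 221.4] [0.4913 0.1007 0.006 ]
top flap_edge 0.56 [278.3 195. ] [0.558  0.0179 0.0835]
top flap_edge 0.26 [406.4 170.1] [ 0.6281 -0.372   0.0835]
top beet_mid 0.75 [382.6 204.2] [ 0.5261 -0.296   0.0735]
top beet_mid 0.66 [335.4 137.5] [ 0.738  -0.1616  0.0735]
top beet_mid 0.66 [407.2 169.8] [ 0.6315 -0.377   0.0735]
top ramekin 0.86 [309.5 251.4] [ 0.3892 -0.0723  0.06  ]
top whole_beet 0.82 [339.  167.5] [ 0.6459 -0.1706  0.06  ]
side 55.594038263687935 284.21494382918814 213.09306665605126 [[0.984, -0.123, 0.126, 0.419], [-0.176, -0.692, 0.7, -0.657], [0.001, -0.711, -0.703, 0.76], [0.0, 0.0, 0.0, 1.0]]
side station 0.72 [268.1 246.6] [ 0.4954 -0.0099  0.    ]
side doorway 0.63 [269.5 227.1] [ 5.019e-01 -4.000e-04  6.000e-02]
side doorway 0.34 [346.3 274.9] [ 0.6439 -0.1699  0.06  ]
side pan 0.91 [266.  214.2] [0.5061 0.0989 0.006 ]
side pan 0.74 [271.2 225.5] [0.5135 0.0551 0.006 ]
side pan 0.6 [279.8 263.4] [ 0.5145 -0.0719  0.006 ]
side flap_edge 0.73 [291.2 217.3] [5.55e-01 3.00e-04 8.35e-02]
side beet_mid 0.97 [315.6 356.7] [ 0.5336 -0.344   0.0735]
side beet_mid 0.84 [254.3 374.2] [ 0.4213 -0.3562  0.0735]
side beet_mid 0.75 [283.5 263.9] [ 0.5137 -0.127   0.0735]
side ramekin 0.57 [227.9 256.9] [ 0.3959 -0.0751  0.06  ]
side whole_beet 0.7 [347.2 274.8] [ 0.6459 -0.17    0.06  ]
```

```bash
python3 - <<'E'
import cv2
for c,(x0,x1,y0,y1) in {"top":(200,460,100,295),"side":(160,440,190,400)}.items():
    im=cv2.imread(f"pics/{c}0.png"); k=800/(x1-x0); k=min(k,600/(y1-y0)); print(c,k)
    cv2.imwrite(f"pics/{c}0c.png",cv2.resize(im[y0:y1,x0:x1],None,fx=k,fy=k,interpolation=2))
E
```

```text
top 3.076923076923077
side 2.857142857142857
```

View pics/top0c.png

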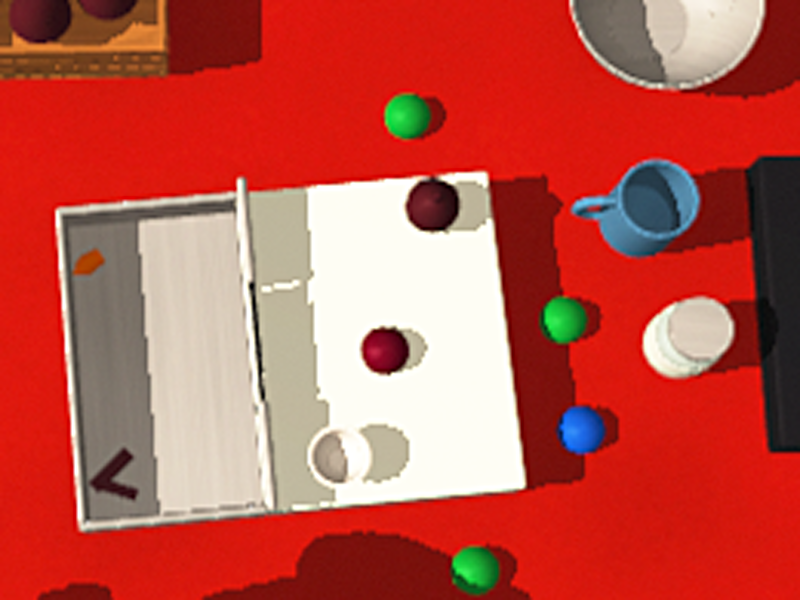

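View pics/side0c.png

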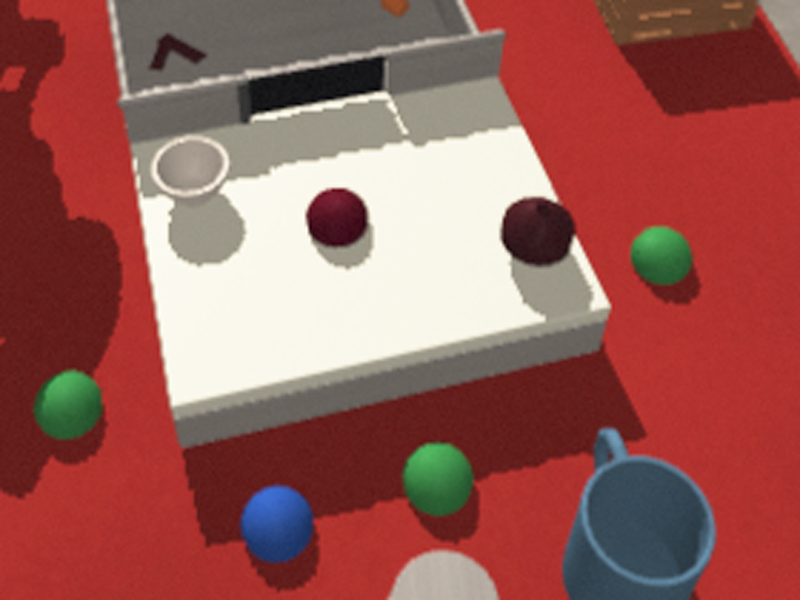

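Candidates: the dark red dome at top (325,214) / side (278,266) fits. The others are the green balls, top (383,204), (333,138) and (354,285); the blue one, top (389,240); and the whole beet, top (341,167), which is larger, darker and near the corner. The beets in the crate don't fit either. Next I fit the station and check the chosen one in a crop.

```bash
python3 - <<'E'
from h import *
from scipy.optimize import least_squares
k=3.0769
P=[];Q=[]
for (x,y),st in {(488,172):(-.248,-.16),(525,488):(-.248,.16)}.items():
    w=at_z("top",(200+x/k,100+y/k),.06); P.append(st);Q.append(w[:2]); print("corner top",w.round(4))
k2=2.857
for (x,y),st in {(608,308):(-.248,-.16),(173,408):(-.248,.16)}.items():
    w=at_z("side",(160+x/k2,190+y/k2),.06); P.append(st);Q.append(w[:2]); print("corner side",w.round(4))
# doorway ends of upstand from flap plate top (z .106)
for c,l,z,st in(("top","doorway",.06,(0,0)),("side","doorway",.06,(0,0)),("top","flap_edge",.0835,(0,-.057)),("side","flap_edge",.0835,(0,-.057))):
    w=at_z(c,r.landmark_of(c,l)[0]["uv"],z); P.append(st);Q.append(w[:2])
P=np.array(P);Q=np.array(Q)
def tr(p,P): c,s=np.cos(p[2]),np.sin(p[2]); return P@np.array([[c,s],[-s,c]])+p[:2]
p=least_squares(lambda p:(tr(p,P)-Q).ravel(),[.5,0,1.65],loss="soft_l1",f_scale=.004).x
print("station",p.round(4),np.degrees(p[2]).round(2)); print(((tr(p,P)-Q)*1000).round(1).tolist())
np.save("st.npy",p)
R=np.array([[np.cos(p[2]),np.sin(p[2])],[-np.sin(p[2]),np.cos(p[2])]])
for c in("top","side"):
    im=cv2.imread(f"pics/{c}0.png").astype(int); b,g,rr=im[...,0],im[...,1],im[...,2]
    uv0=np.array([325,214] if c=="top" else [278,266]); 
    for e in r.cut_out(c,"beet_mid")[:8]:
        if np.hypot(*(np.array(e["uv"])-uv0))<12:
            ys,xs=np.nonzero(e["mask"]); u=((xs.min()+xs.max())/2,(ys.min()+ys.max())/2)
            for h in(.0735,):
                w=at_z(c,u,h); print(c,round(e["score"],2),u,len(xs),"beet world",w.round(4),"station mm",(1000*R@(w[:2]-p[:2])).round(1))
m=cv2.imread("pics/side0.png")[235:300,240:320]; t=cv2.imread("pics/top0.png")[185:250,285:365]
cv2.imwrite("pics/close.png",cv2.resize(np.hstack([m,t]),None,fx=5,fy=5,interpolation=2))
E
```

```text
corner top [ 0.6818 -0.2327  0.06  ]
corner top [ 0.3643 -0.254   0.06  ]
corner side [ 0.681  -0.2354  0.06  ]
corner side [ 0.3676 -0.2593  0.06  ]
station [0.5031 0.0023 1.6502] 94.55
[[0.5, 0.5], [-1.0, -3.6], [1.2, 3.2], [-4.3, 1.7], [-8.9, -9.2], [1.2, 2.7], [1.9, -11.1], [4.9, 6.5]]
top 0.63 (np.float64(324.5), np.float64(213.5)) 203 beet world [ 0.5009 -0.1198  0.0735] station mm [-121.5   11.9]
side 0.78 (np.float64(277.5), np.float64(266.5)) 376 beet world [ 0.4997 -0.1317  0.0735] station mm [-133.3   14. ]
```

View pics/close.png

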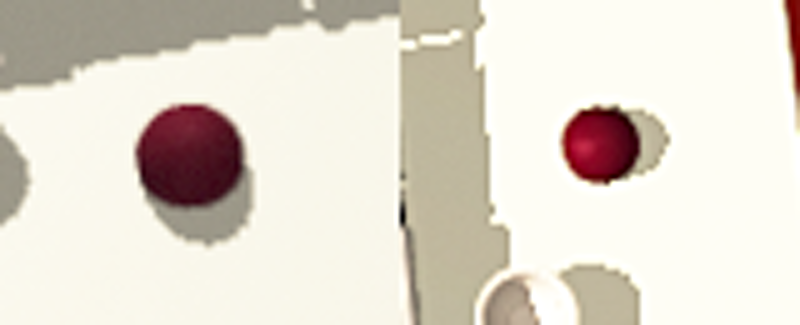

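```bash
python3 - <<'E'
from h import *
p=np.load("st.npy");R=np.array([[np.cos(p[2]),np.sin(p[2])],[-np.sin(p[2]),np.cos(p[2])]])
for c,uv,hw in(("top",(325,214),14),("side",(278,266),20)):
    d=np.load(f"pics/{c}d0.npy"); im=cv2.imread(f"pics/{c}0.png").astype(int)
    W=[]
    for v in range(uv[1]-hw,uv[1]+hw+1):
        for u in range(uv[0]-hw,uv[0]+hw+1):
            b,g,rr=im[v,u]
            if d[v,u]>0 and rr>2*g and rr>40: W.append(at_d(c,(u,v),d[v,u]))
    W=np.array(W); lo,hi=np.percentile(W,[2,98],axis=0)
    print(c,len(W),lo.round(4),hi.round(4),"mid",((lo+hi)/2).round(4))
    board=[at_d(c,q,d[q[1],q[0]])[2] for q in ([(345,215),(340,230),(350,190)] if c=="top" else [(278,300),(250,300),(310,300)])]
    print("board z",np.round(board,4))
    hiw=W[W[:,2]>W[:,2].max()-.006]; print("apex",hiw.mean(0).round(4), "st mm",(1000*R@(hiw.mean(0)[:2]-p[:2])).round(1))
    # upstand: points with z between .085 and .112 near the expected line
    U=[]
    for v in range(100,300):
        for u in range(200,400):
            if d[v,u]>0:
                w=at_d(c,(u,v),d[v,u]); s=R@(w[:2]-p[:2])
                if .095<w[2]<.118 and abs(s[0])<.04 and abs(s[1])<.18: U.append(np.r_[1000*s,1000*w[2]])
    U=np.array(U)
    for a,b in((-165,-110),(-110,-65),(-55,0),(0,55),(65,110),(110,165)):
        q=U[(U[:,1]>a)&(U[:,1]<b)]; print(c,a,b,len(q),np.median(q,0).round(1) if len(q) else "")
    print("y ext",U[:,1].min().round(1),U[:,1].max().round(1))
E
```

```text
top 173 [ 0.4815 -0.1395  0.0671] [ 0.5196 -0.1     0.0914] mid [ 0.5005 -0.1198  0.0793]
board z [0.0611 0.0615 0.0646]
apex [ 0.5015 -0.1178  0.0892] st mm [-119.5   11.1]Traceback (most recent call last):
  File "<stdin>", line 20, in <module>
  File "h.py", line 9, in at_d
    o,d=ray(cam,uv); return o+d*dep
        ~~~^^^^^^^^
  File "h.py", line 4, in ray
    m=r.camera_model(cam); T=np.linalg.inv(m["camera_from_world"]); f=210/np.tan(np.radians(m["fovy"])/2)
ValueError: time passes only in moves, steps and waits
```

```bash
sed -i 's/^def ray/import functools\n@functools.lru_cache\ndef cm(c): return r.camera_model(c)\ndef ray/; s/m=r.camera_model(cam)/m=cm(cam)/' h.py
python3 - <<'E'
from h import *
p=np.load("st.npy");R=np.array([[np.cos(p[2]),np.sin(p[2])],[-np.sin(p[2]),np.cos(p[2])]])
for c,uv,hw in(("top",(325,214),14),("side",(278,266),20)):
    d=np.load(f"pics/{c}d0.npy"); im=cv2.imread(f"pics/{c}0.png").astype(int)
    vv,uu=np.mgrid[:420,:560]; m=cm(c); T=np.linalg.inv(m["camera_from_world"]); f=210/np.tan(np.radians(m["fovy"])/2)
    X=np.stack([(uu-m["cx"])/f*d,(vv-m["cy"])/f*d,d],-1)@T[:3,:3].T+T[:3,3]
    S=np.dstack([(X[...,:2]-p[:2])@R.T,X[...,2]])*1000; ok=d>0
    mask=ok&(abs(uu-uv[0])<=hw)&(abs(vv-uv[1])<=hw)&(im[...,2]>2*im[...,1])&(im[...,2]>40)
    W=S[mask]; lo,hi=np.percentile(W,[2,98],axis=0); print(c,len(W),lo.round(1),hi.round(1)); print("apex",W[W[:,2]>np.percentile(W[:,2],85)].mean(0).round(1))
    B=S[ok&(abs(S[...,0]+180)<40)&(abs(S[...,1])<80)&(abs(S[...,2]-60)<20)]; print("board z",np.median(B[:,2]))
    U=S[ok&(abs(S[...,2]-107)<9)&(abs(S[...,0])<30)&(abs(S[...,1])<180)]
    for a,b in((-165,-110),(-110,-65),(-55,0),(0,55),(65,110),(110,165)):
        q=U[(U[:,1]>a)&(U[:,1]<b)]; print(c,a,b,len(q),np.median(q,0).round(1) if len(q) else "")
    print("y ext",np.percentile(U[:,1],[1,99]).round(1))
E
```

```text
top 173 [-141.3   -6.5   67.1] [-102.1   31.1   91.4]
apex [-119.2   11.9   89.4]
board z 59.76522412655583
top -165 -110 58 [   2.5 -138.4  108.8]
top -110 -65 48 [  2.7 -86.7 108.5]
top -55 0 37 [  2.7 -29.7 105.2]
top 0 55 39 [  3.1  27.5 105.2]
top 65 110 51 [  3.5  87.2 109.1]
top 110 165 54 [  3.7 134.9 108. ]
y ext [-164.   153.9]
side 320 [-149.8   -5.6   64.8] [-111.1   33.    86. ]
apex [-128.2   11.5   84.8]
board z 58.76708175367257
side -165 -110 104 [  -5.8 -137.7  106. ]
side -110 -65 88 [ -5.4 -87.3 106.2]
side -55 0 70 [ -3.9 -26.7 102.9]
side 0 55 69 [ -3.4  28.2 102.8]
side 65 110 101 [ -4.5  87.7 106.2]
side 110 165 113 [ -4.9 134.8 106.3]
y ext [-160.4  155.9]
```

The chosen dome is right: dark red, flat on the board, at side (278,266) and top (325,214). That puts it at about station (-126, 14) mm. I'll straddle it along station x, so the leading finger opens the flap while the trailing finger pushes.

```bash
python3 -m crank '[88,0,0,0,-0.226, 88,0,0,0,-0.226, 88,0,0,0,-0.226, 88,-0.111,0.052,0,0, 88,-0.111,0.052,0,0, 88,-0.111,0.052,0,0, 88,-0.111,0.052,0,0, 88,-0.111,0.052,0,0]'; python3 -m crank '[88,-0.111,0.052,0,0, 88,-0.111,0.052,0,0, 88,-0.111,0.052,0,0, 88,-0.111,0.052,0,0, 88,-0.111,0.052,0,0, 88,-0.111,0.052,0,0, 88,-0.111,0.052,0,0, 88,-0.111,0.052,0,0]'
```

```text
time: 1.77
eef_pos: [0.2457, 0.3616, 0.2388]
ee_rot: [0.691, 0.722, 0.0, 0.0]
wrist_force: [1.4, 0.8, 0.1]
finger_gap: 0.0881
time: 2.43
eef_pos: [0.3821, 0.1005, 0.239]
ee_rot: [0.692, 0.722, 0.0, 0.0]
wrist_force: [0.9, 0.7, -0.2]
finger_gap: 0.0879
```

```bash
python3 -m crank '[88,-0.111,0.052,0,0, 88,-0.111,0.052,0,0, 88,-0.111,0.052,0,0, 88,-0.111,0.052,0,0, 88,-0.111,0.052,0,0, 88,-0.111,0.052,0.1,0, 88,-0.08,0.04,0.1,0, 88,0,0,0.1,0]'
python3 - <<'E'
from h import *
s=r.sense(); print(s["eef_pos"],s["ee_rot"],np.degrees(2*np.arctan2(s["ee_rot"][1],s["ee_rot"][0])))
im,d=r.get_image("side"); s=r.sense(); print(s["eef_pos"]); cv2.imwrite("pics/side1.png",im[180:320,190:390])
a=cv2.resize(im[180:330,190:390],None,fx=4,fy=4,interpolation=2); cv2.imwrite("pics/side1c.png",a)
E
```

```text
time: 3.1
eef_pos: [0.4968, -0.1169, 0.1513]
ee_rot: [0.693, 0.721, 0.0, 0.002]
wrist_force: [-0.0, -0.4, 0.5]
finger_gap: 0.0881
[ 0.49679805 -0.11686138  0.15125385] [6.92855273e-01 7.21074570e-01 2.18356325e-04 1.72857649e-03] 92.28672164836092
[ 0.49321306 -0.11378063  0.14569828]
```

View pics/side1c.png

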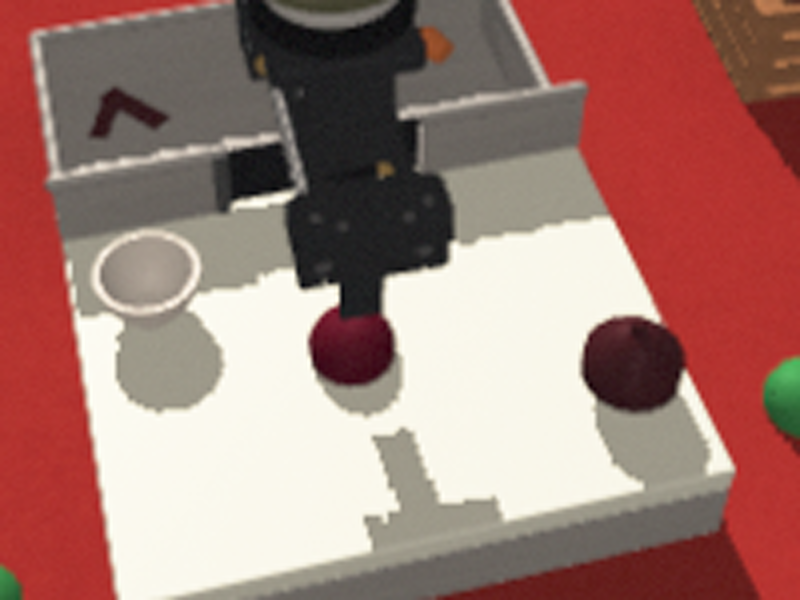

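The hand is over the beetroot and the near finger (crop 361,315) is in line with it (crop 351,345). I use the known finger pose to find the side camera's bias.

```bash
python3 - <<'E'
from h import *
p=np.load("st.npy");c,s=np.cos(p[2]),np.sin(p[2]);R=np.array([[c,s],[-s,c]])
e=r.sense()["eef_pos"]; print(e)
e0=np.array([.4968,-.1169,.1513]); u=np.array([np.cos(np.radians(92.3)),np.sin(np.radians(92.3)),0])
m=cm("side");f=210/np.tan(np.radians(m["fovy"])/2)
def pj(w): q=m["camera_from_world"]@np.r_[w,1]; return (m["cx"]+f*q[0]/q[2],m["cy"]+f*q[1]/q[2])
back=e0-(.0615)*u; print("B back face bottom pred px",np.round(pj(back),1),"seen (280.2,258.7)")
im,d=r.get_image("top"); cv2.imwrite("pics/top1c.png",cv2.resize(im[170:260,260:380],None,fx=6,fy=6,interpolation=2))
for x in r.cut_out("side","beet_mid")[:5]:
    ys,xs=np.nonzero(x["mask"]); print(round(x["score"],2),np.round(x["uv"],1),xs.min(),xs.max(),ys.min(),ys.max())
for h in(.069,.0735): print(at_z("side",(277.5,266.5),h).round(4))
print("station xy of TCP",(1000*R@(e[:2]-p[:2])).round(1))
E
```

```text
[ 0.49321306 -0.11378063  0.14569828]
B back face bottom pred px [280.8 260.7] seen (280.2,258.7)
0.89 [394.4 276.8] 381 401 270 289
0.82 [255.9 375.6] 245 269 361 387
0.73 [184.6 331.2] 173 196 321 342
0.71 [279.1 266.8] 268 288 258 275
0.61 [314.3 356.9] 301 325 346 370
[ 0.5002 -0.1283  0.069 ]
[ 0.4997 -0.1317  0.0735]
station xy of TCP [-114.9   19. ]
```

View pics/top1c.png

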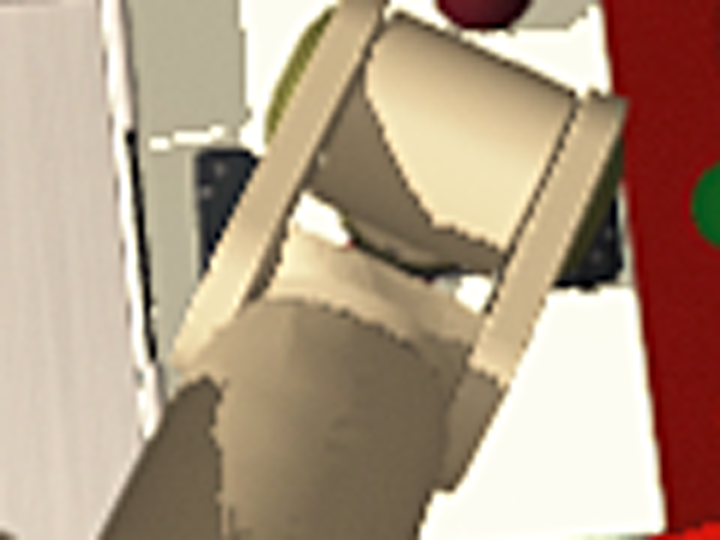

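```bash
python3 -m crank '[88,-0.02,0.01,0.06,0, 88,-0.02,0.01,0.06,0, 88,0,0,0,0, 88,0,0,0,0]'
python3 - <<'E'
from h import *
im,d=r.get_image("side"); s=r.sense(); print(s["eef_pos"])
cv2.imwrite("pics/side2c.png",cv2.resize(im[210:310,220:340],None,fx=6,fy=6,interpolation=2))
e=s["eef_pos"]; a=2*np.arctan2(s["ee_rot"][1],s["ee_rot"][0]); u=np.array([np.cos(a),np.sin(a),0])
m=cm("side");f=210/np.tan(np.radians(m["fovy"])/2)
def pj(w): q=m["camera_from_world"]@np.r_[w,1]; return np.round(((m["cx"]+f*q[0]/q[2]-220)*6,(m["cy"]+f*q[1]/q[2]-210)*6))
v=np.array([u[1],-u[0],0])*.009
print("B back bottom L,R crop px",pj(e-.0615*u-v),pj(e-.0615*u+v), "B inner bottom",pj(e-.044*u))
E
```

```text
time: 3.58
eef_pos: [0.5015, -0.124, 0.118]
ee_rot: [0.691, 0.722, 0.0, 0.001]
wrist_force: [-0.0, -0.3, 0.2]
finger_gap: 0.0881
[ 0.50172596 -0.12407443  0.11842416]
B back bottom L,R crop px [358. 386.] [411. 376.] B inner bottom [373. 340.]
```

View pics/side2c.png

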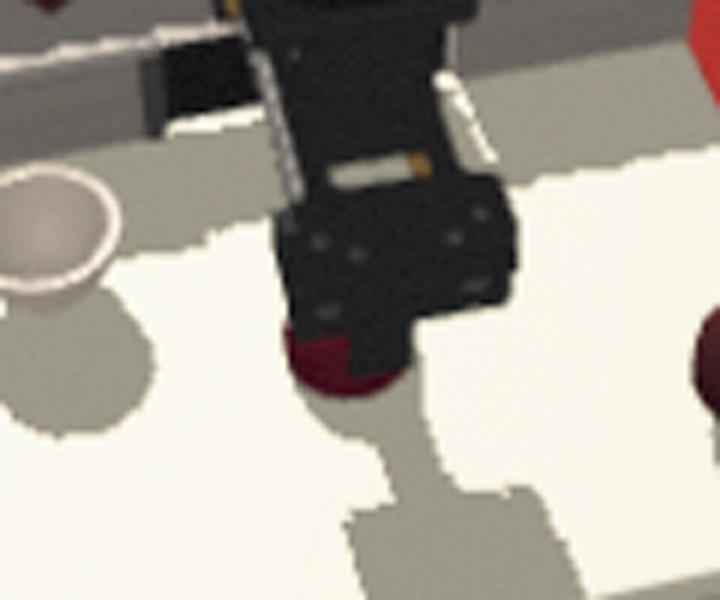

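```bash
python3 -m crank '[88,-0.01,0,0.06,0, 88,0,0,0.06,0, 88,0,0,0.04,0, 88,0,0,0,0, 88,0,0,0,0]'
```

```text
time: 4.05
eef_pos: [0.5018, -0.1272, 0.0698]
ee_rot: [0.691, 0.722, 0.0, 0.001]
wrist_force: [-0.1, 0.2, 0.1]
finger_gap: 0.0883
```

```bash
python3 -m crank '[88,0.012,0,0.01,0, 88,0.012,0,0,0, 88,0.012,0,0,0, 88,0.012,0,0,0, 88,0.012,0,0,0, 88,0.012,0,0,0, 88,0.012,0,0,0, 88,0.012,0,0,0]';python3 -m crank '[88,0.014,0,0,0, 88,0.014,0,0,0, 88,0.014,0,0,0, 88,0.014,0,0,0, 88,0.014,0,0,0, 88,0.014,0,0,0, 88,0.014,0,0,0, 88,0,0,0,0]'
python3 - <<'E'
from h import *
im,d=r.get_image("side"); s=r.sense(); print(s["eef_pos"],s["wrist_force"])
cv2.imwrite("pics/side3c.png",cv2.resize(im[190:290,220:340],None,fx=6,fy=6,interpolation=2))
E
```

```text
time: 4.72
eef_pos: [0.5002, -0.0983, 0.0655]
ee_rot: [0.692, 0.722, -0.0, 0.0]
wrist_force: [-0.3, -0.2, 0.6]
finger_gap: 0.0878
time: 5.38
eef_pos: [0.4987, -0.0684, 0.0654]
ee_rot: [0.691, 0.722, 0.0, -0.0]
wrist_force: [0.2, -0.2, -1.1]
finger_gap: 0.0881
[ 0.49870173 -0.0687472   0.06534154] [ 0.31148968 -0.69521704  0.31015783]
```

View pics/side3c.png

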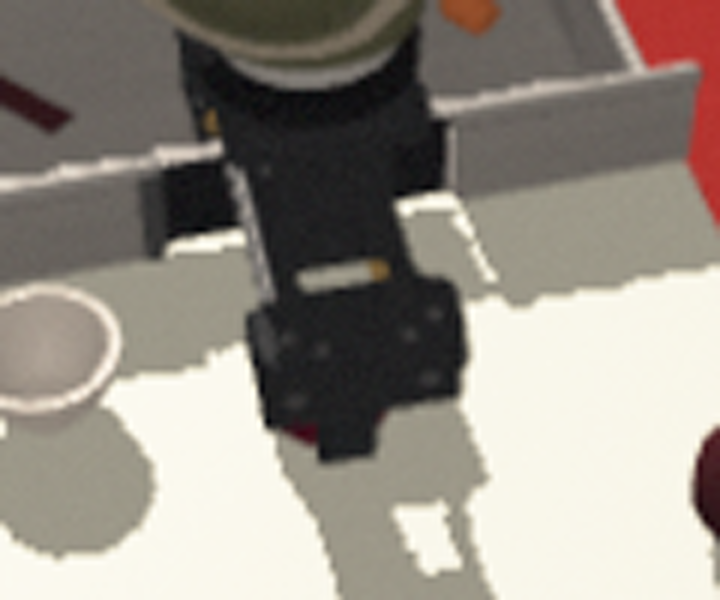

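The flap is still shut and the beetroot sits against the pad, centred to within about 1–2 mm: it shows evenly around the finger at crop (285–385, 425). I keep pushing.

```bash
python3 -m crank '[88,0.015,0,0,0, 88,0.015,0,0,0, 88,0.015,0,0,0, 88,0.015,0,0,0, 88,0.015,0,0,0, 88,0.015,0,0,0, 88,0.015,0,0,0, 88,0.015,0,0,0]';python3 -m crank '[88,0.015,0,0,0, 88,0.015,0,0,0, 88,0.015,0,0,0, 88,0.015,0,0,0, 88,0,0,0,0, 88,0,0,0,0]'
python3 - <<'E'
from h import *
im,d=r.get_image("side"); s=r.sense(); print(s["eef_pos"],s["wrist_force"])
t,_=r.get_image("top")
cv2.imwrite("pics/both4.png",np.hstack([cv2.resize(im[180:280,220:300],None,fx=5,fy=5,interpolation=2),cv2.resize(t[170:270,240:320],None,fx=5,fy=5,interpolation=2)]))
E
```

```text
time: 6.1
eef_pos: [0.4974, -0.0333, 0.0655]
ee_rot: [0.692, 0.722, -0.0, 0.0]
wrist_force: [0.1, -5.1, 0.4]
finger_gap: 0.0882
time: 6.6
eef_pos: [0.4968, -0.0149, 0.0655]
ee_rot: [0.692, 0.722, 0.0, 0.0]
wrist_force: [2.9, -0.9, -0.7]
finger_gap: 0.0881
[ 0.49689788 -0.01504666  0.06552703] [ 2.72057954 -1.3593339  -0.02346921]
```

View pics/both4.png

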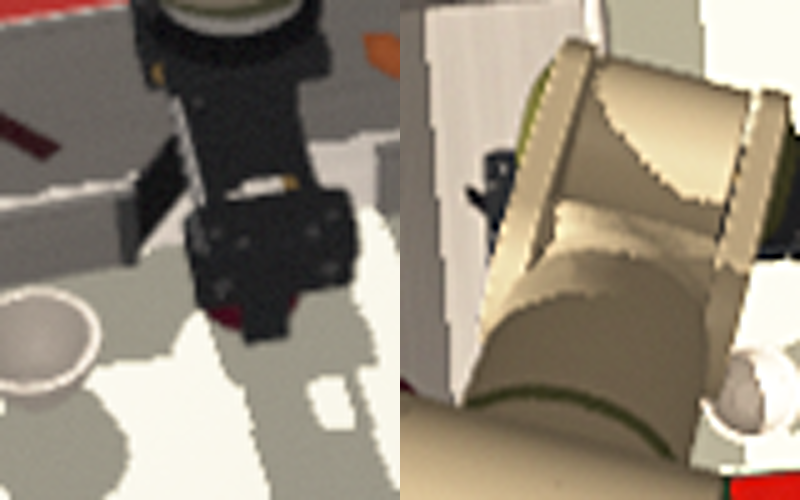

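The flap is held open by the leading finger and the beetroot is still on the trailing pad, showing at crop (208–298, 310). Now through the doorway.

```bash
python3 -m crank '[88,0.015,-0.001,0,0, 88,0.015,-0.001,0,0, 88,0.015,-0.001,0,0, 88,0.015,-0.001,0,0, 88,0.015,-0.001,0,0, 88,0.015,-0.001,0,0, 88,0.015,-0.001,0,0, 88,0.015,-0.001,0,0]';python3 -m crank '[88,0.012,-0.001,0,0, 88,0.012,-0.001,0,0, 88,0.012,0,0,0, 88,0,0,0,0, 88,0,0,0,0]'
python3 - <<'E'
from h import *
im,d=r.get_image("side"); s=r.sense(); print(s["eef_pos"],s["wrist_force"])
t,_=r.get_image("top")
cv2.imwrite("pics/both5.png",np.hstack([cv2.resize(im[170:270,220:300],None,fx=5,fy=5,interpolation=2),cv2.resize(t[170:270,220:300],None,fx=5,fy=5,interpolation=2)]))
E
```

```text
time: 7.37
eef_pos: [0.4925, 0.0211, 0.0654]
ee_rot: [0.692, 0.722, 0.0, -0.0]
wrist_force: [2.0, -4.1, 1.7]
finger_gap: 0.0879
time: 7.78
eef_pos: [0.4914, 0.0318, 0.0654]
ee_rot: [0.692, 0.722, 0.0, -0.0]
wrist_force: [2.7, 0.9, -0.4]
finger_gap: 0.0883
[0.49150525 0.03171616 0.06536008] [2.45515288 1.15513513 0.9206533 ]
```

View pics/both5.png

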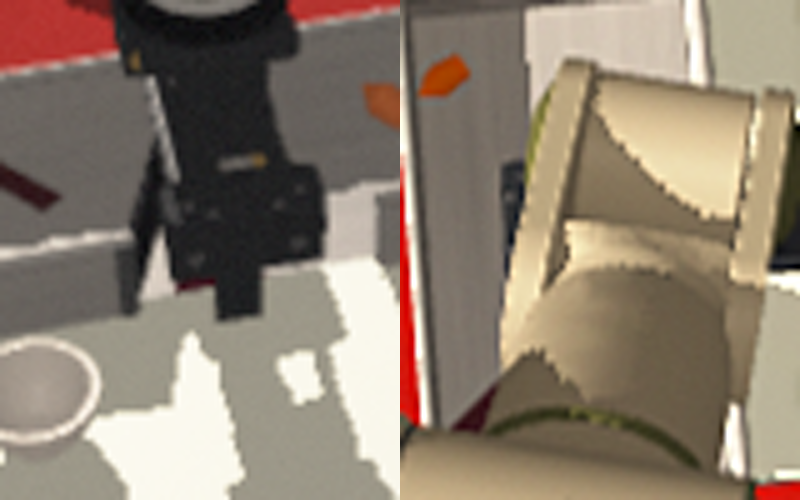

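```bash
python3 -m crank '[88,0.012,-0.003,0,0, 88,0.012,-0.003,0,0, 88,0.008,0,0,0, 88,0,0,0,0, 88,0,0,0,0, 88,0,0,0,0]'
python3 - <<'E'
from h import *
im,d=r.get_image("side"); s=r.sense(); print(s["eef_pos"],s["wrist_force"])
t,_=r.get_image("top")
cv2.imwrite("pics/both6.png",np.hstack([cv2.resize(im[160:260,220:300],None,fx=5,fy=5,interpolation=2),cv2.resize(t[170:270,220:300],None,fx=5,fy=5,interpolation=2)]))
E
```

```text
time: 8.38
eef_pos: [0.4894, 0.041, 0.0654]
ee_rot: [0.692, 0.722, 0.0, -0.0]
wrist_force: [2.4, 1.4, -0.2]
finger_gap: 0.088
[0.48935762 0.04098496 0.06539317] [ 3.14715731  0.25669359 -0.16253353]
```

View pics/both6.png

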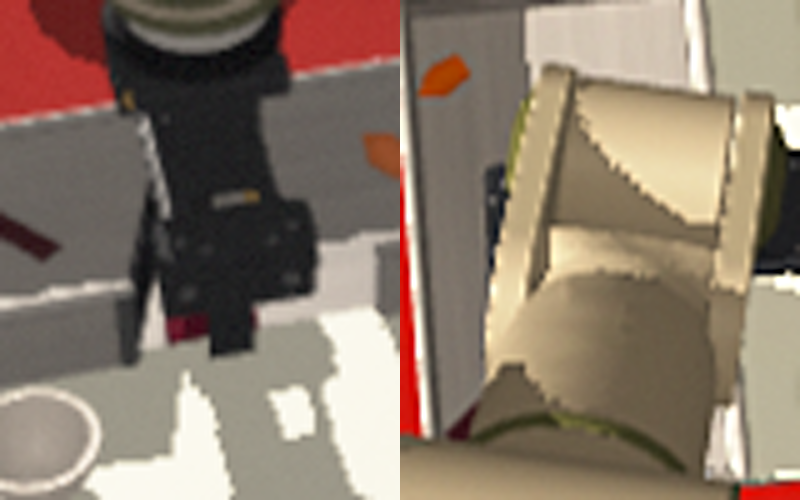

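```bash
python3 - <<'E'
from h import *
p=np.load("st.npy");c,s=np.cos(p[2]),np.sin(p[2]);R=np.array([[c,s],[-s,c]])
im,d=r.get_image("side"); im=im.astype(int)
for v in range(218,232,2):
    for u in range(250,274,2):
        b,g,rr=im[v,u]
        if rr>1.8*g and rr>40 and d[v,u]>0:
            w=at_d("side",(u,v),d[v,u]); print(u,v,im[v,u],(1000*R@(w[:2]-p[:2])).round(),round(1000*w[2]))
E
```

```text
254 224 [22 11 53] [47. 31.] 29
256 224 [27 14 61] [43. 27.] 31
258 224 [24  8 63] [36. 23.] 38
260 224 [26 18 61] [36. 18.] 36
256 226 [39 32 70] [41. 27.] 26
258 226 [22  8 57] [39. 22.] 27
260 226 [26 16 59] [35. 18.] 30
```

The beetroot has dropped: depth on its red surface gives z of 26–38 mm at station x of about 40. I draw back and let the flap close.

```bash
python3 -m crank '[88,-0.02,0,0,0, 88,-0.03,0,0,0, 88,-0.03,0,0,0, 88,-0.03,0,0,0, 88,-0.03,0,0,0, 88,-0.03,0,0,0, 88,-0.03,0,0,0, 88,-0.03,0,0,0]';python3 -m crank '[88,-0.03,0,0,0, 88,-0.03,0,0,0, 88,-0.03,0,0,0, 88,-0.03,0,0,0, 88,-0.03,0,0,0, 88,-0.03,0,0,0, 88,0,0,0,0, 88,0,0,-0.05,0]';python3 -m crank '[88,0,0,-0.1,0, 88,0,0,-0.1,0, 88,-0.05,0.05,-0.1,0, 88,-0.1,0.05,-0.1,0, 88,-0.1,0.05,0,0, 88,-0.1,0.05,0,0, 88,0,0,0,0, 88,0,0,0,0]'
python3 - <<'E'
from h import *
p=np.load("st.npy");c,s=np.cos(p[2]),np.sin(p[2]);R=np.array([[c,s],[-s,c]])
im,d=r.get_image("side"); t,dt=r.get_image("top"); st=r.sense(); print(st["time"],st["eef_pos"],st["wrist_force"])
for cam,l,z in(("top","beet_mid",.02),("side","beet_mid",.02),("side","flap_edge",.0835),("top","flap_edge",.0835)):
    for e in r.landmark_of(cam,l)[:4]: w=at_z(cam,e["uv"],z); print(cam,l,round(e["score"],2),np.round(e["uv"]),(1000*R@(w[:2]-p[:2])).round())
cv2.imwrite("pics/both7.png",np.hstack([cv2.resize(im[150:310,190:310],(450,600),interpolation=2)[:,:400],cv2.resize(t[160:280,205:285],(400,600),interpolation=2)]))
E
```

```text
time: 9.2
eef_pos: [0.4924, -0.0293, 0.0655]
ee_rot: [0.692, 0.722, 0.0, 0.0]
wrist_force: [3.0, 0.2, 0.1]
finger_gap: 0.0882
time: 9.87
eef_pos: [0.4933, -0.082, 0.0786]
ee_rot: [0.692, 0.722, -0.001, -0.002]
wrist_force: [-0.8, 0.4, 0.3]
finger_gap: 0.088
time: 10.53
eef_pos: [0.5579, -0.1829, 0.1974]
ee_rot: [0.692, 0.722, -0.0, -0.001]
wrist_force: [0.5, -0.1, 0.2]
finger_gap: 0.0881
10.6333 [ 0.55733306 -0.18133325  0.19780024] [ 0.14676499 -0.23858704  0.97667122]
top beet_mid 0.76 [356. 285.] [-197.  232.]
top beet_mid 0.61 [380. 204.] [-303.  -11.]
top beet_mid 0.59 [331. 138.] [-177. -237.]
top beet_mid 0.45 [269. 224.] [49. 19.]
side beet_mid 0.72 [314. 358.] [-327.  -10.]
side beet_mid 0.72 [392. 276.] [-184. -243.]
side beet_mid 0.7 [254. 373.] [-326.  108.]
side beet_mid 0.64 [184. 330.] [-202.  228.]
side flap_edge 0.78 [294. 215.] [  0. -61.]
top flap_edge 0.63 [283. 215.] [3. 6.]
top flap_edge 0.39 [278. 196.] [ 12. -51.]
```

View pics/both7.png

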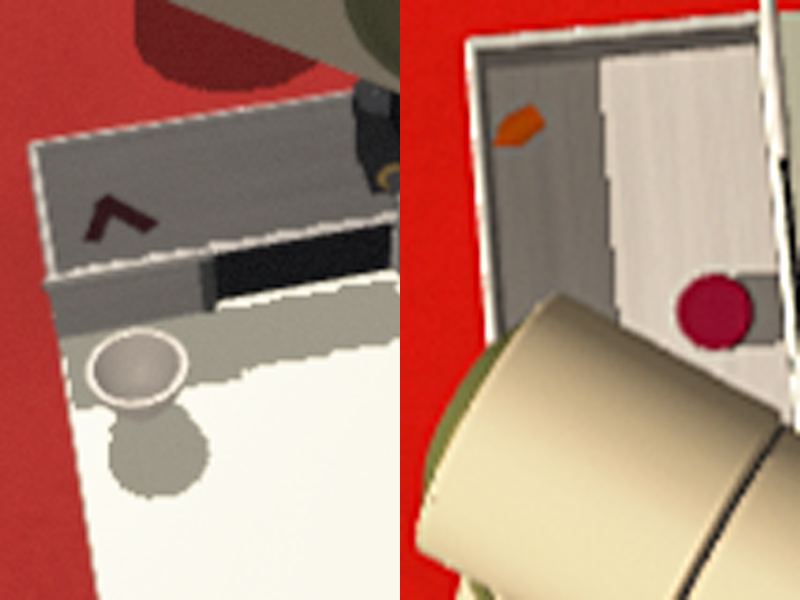

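The beetroot lies in the pan at crop (715,312), cut face up. The flap is flush in the doorway at crop (215–390, 270), and the ramekin hasn't moved. I wait a moment for things to settle, then hand in.

```bash
python3 -m crank '[88,0,0,0,0, 88,0,0,0,0, 88,0,0,0,0, 88,0,0,0,0, 88,0,0,0,0, 88,0,0,0,0, 88,0,0,0,0, 88,0,0,0,0]'
python3 - <<'E'
from h import *
r.get_image("top");print([(round(e["score"],2),np.round(e["uv"],1)) for e in r.landmark_of("top","beet_mid") if abs(e["uv"][0]-269)<8])
print(r.sign_off())
E
```

```text
time: 11.5
eef_pos: [0.5579, -0.1822, 0.1982]
ee_rot: [0.692, 0.722, 0.0, -0.0]
wrist_force: [-0.1, -0.8, -0.7]
finger_gap: 0.088
[(0.51, array([272.8, 223.7]))]
the job is handed in; nothing more can be done
None
```

I handed the job in at about 11.6 s. The halved beetroot is in the scrap pan and the flap is shut, as far as the cameras show; no verdict was reported.

**What I did:** I straddled the beetroot with the open fingers and pushed in a straight line along the board. The leading finger opened the flap and held it while the trailing finger slid the beetroot over the edge. I then drew the hand back and lifted it clear.

**Last checks:**
- **Beetroot:** it lies cut face up on the pan floor at about station (49, 19) mm. I couldn't confirm it was fully at rest. The last two detections, 1 s apart, were about 4 pixels apart (roughly 10 mm), with low scores (0.45 and 0.51), so this is probably noise.
- **Flap:** it shows flush in the doorway. The side camera puts its free edge at station (0, -61) mm, against (0, -57) mm when shut. The top camera's best guess for the edge was clearly wrong, and its second guess was about 12 mm off in x.
- **Surroundings:** the ramekin looked unmoved in the last picture. I didn't measure the other objects again, but the hand stayed clear of them by plan. It touched nothing at hand-in.
- **Calibration:** the two cameras disagreed by 8 to 12 mm along station x. I used a value in between and checked it against the finger's known position.

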